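# Stopper the flask, free the catch and hold the mixer's run lever

## Robot

A 6-joint arm with a two-finger parallel gripper is mounted at the origin on the work surface. World frame = base frame: x ahead of the robot, y to its left, z up, the work surface at z = 0. Lengths are in mm, angles in rad, forces in N, time in s.
With the tool pointing down it reaches from about 350 to 775 mm from the base axis. Payload 7.3 kg.
Tool frame: the origin (TCP) lies midway between the tips of the shut fingers; the grasp point (between the pads) lies 19 mm behind it (bot.tcp_to_grasp is the distance from the TCP to the grasp point, in mm); z points along the fingers, y is the line along which they close (so a half turn about z gives the same grasp; the last joint's range is limited). The gripper opens to 92 mm and grips with 3 to 60 N. Pads are 19 mm wide; open, the fingers measure 130 mm over their backs; the gripper's body (75 mm by 190 mm) begins 47 mm behind the grasp point.
Start: joints at [-1.379, 0.342, 1.524, -0, 1.275, -0.146], TCP at [174.014, -495.342, 226.741] pointing down, gripper open.
Joint ranges: [-2.53, 2.53], [-0.77, 2.02], [0.04, 2.7], [-1, 4.14], [0.28, 2.66], [-3.11, 3.11]. Speed limits (rad/s): [2.57, 2.57, 3.14, 3.14, 3.14, 3.14].

## Interface

Orientations are given as [roll, pitch, yaw] about the fixed x, y, z axes, in that order (R = Rz(yaw) Ry(pitch) Rx(roll)).
In Python, from plant import bot, viewer gives the robot as it stands. The module is installed in compiled form; this text tells all that it offers.
- The arm moves only by the shell command python3 -m handwheel 'ROWS'. ROWS is text: rows parted by semicolons, each of 7 numbers parted by spaces: the shift along the tool's x, y, z scaled (see below), then the turn, a rotation vector about the tool's x, y, z scaled (see below), then the opening, from -1 (shut) to 1 (fully open), so that 0 is half open. In form: tx ty tz rx ry rz gripper; .... A call has 1 to 8 rows; each row is the pose to reach, as a shift and turn from the pose commanded when the call began, along the tool's axes at that moment, turning the shorter way round; what a row does not reach only later rows make up. The controller multiplies each number of a shift by 10 cm and each number of a turn by pi rad. A row lasts 1/12 s, in which the tool goes at most 41.7 mm and 7.16 degrees, less where a joint would pass 70% of its speed; a pose out of reach is approached as far as the arm can. A call with a number of a shift or a turn outside -1 to 1 is refused whole. A call with a gripper value outside its range is refused whole. The fingers move at their own pace and stop on an object; the grip force is fixed at half the most. Time passes only in rows, so rows that repeat a pose let the fingers close. It gives the time, the measured TCP pose, the force, the opening and the grip force at its end, in the units of the state.
- bot.get_obs(): the state, without advancing time (a new reading comes with each control period).
- viewer.capture(name): name is "scene" or "side" or "wrist"; returns a dict with "frame" (400x640x3 uint8, red, green, blue), "fov_y" (degrees; the focal length in pixels is half the picture's height over the tangent of half this angle, whatever the lens; pixels are square), "cx", "cy" (the principal point, pixels), "T" (4x4, takes a point from camera to world coordinates). Camera axes: x right, y down, z forward; pixel columns grow to the right and rows downward; lengths in mm; the calibration is good to about 2 mm. The wrist camera is an equidistant fisheye: a pixel r from the principal point sees the ray r / f radians off the axis. A picture is of the moment at which its call begins. There is no depth.
- bot.close_job(): hands the job in; it is judged then, once.
Trained networks look in a picture, given as the dict that the camera call returned (one of the last four; its "shot" number tells which), for a name from the list of things; names that differ only in an ending like _2 or _b are one class to them, and where a whole thing is asked for, a point or a joint stands for the part that bears it (a point fixed in the world has none). Each returns a list of dicts, best first, with "score" (0 to 1); they miss things now and then, are a little off and sometimes report something else, mostly with a low value. They report only what shows in the picture. A call takes as long as a camera call. They do not tell look-alikes from the thing itself.
- viewer.recognise(target, picture): "centre" ([column, row] in pixels, amid what is visible of it).
- viewer.cut_out(target, picture): "pixels" (400x640 bool, what is visible of it) and "centre" ([column, row] in pixels, amid what is visible of it).
The state is a dict: "time": time; "joint_positions": joint angles; "dq": joint speeds; "tau": joint torques, N m; "tool_pos": TCP position; "tcp_rot": TCP orientation; "contact_force": force on the tool from outside, world axes, zero at the start; "moment": the same for the moment, N m; "grip_width": finger opening in mm; "finger_force": force on a finger pad.
Only numpy, scipy, OpenCV 4.12 (cv2) and the standard library are available. Lean on these libraries where they do the work, as an engineer would, in place of code of your own. Each camera call takes 0.05 s, during which the arm holds its last target. There are 200 camera calls.

## Task

Take the green stopper out of its stand, set it fully home and upright in the neck of the glass flask on the bench mixer, and let go of it. Then flip the red safety catch all the way over, away from the lever, and only after that pull the lever with the black crossbar grip all the way to its stop at the front of the mixer (the side facing the robot) and keep it there: it springs back when let go, so finish while still holding it with the gripper. Leave the amber bottle, the blue slide box and the white staining jar where they stand.

Things in the scene. Friction and masses are not known exactly. Their poses are not given: they have to be found in the camera images.
- mixer: white bench mixer fixed to the bench. Origin: on the bench under the lever's pivot; x to its rear (away from the robot), y to the flask's side, z up; turned up to 15 degrees either way. In mm: control head x -100 to 70, y -75 to 75, top z 75. Flask platform x -75 to 75, y 70 to 240, top z 45. Two dark posts 16 wide, up to z 115, carry the catch's shaft at x -45 and 22, y -45.
- flask_mouth (a point): centre of the round mouth of the clear glass flask fixed on the mixer, in its rim's plane, at (0, 170, 160) mm in the mixer's frame. The flask is 115 mm high, 74 mm wide at the foot; its neck is upright, straight for the upper 39 mm, 28 mm inside and 36 mm outside diameter.
- stopper: loose green stopper, about 40 g, 55 mm high; origin at the centre of its lower end, z up. Lower 25 mm: plug tapering from 25 mm diameter to 20 mm at the bottom. Above (z 25 to 55): head of 36 mm diameter, the part to grip; its underside rests on the rim when home, origin 25 mm below the mouth. Starts upright in the stand, head on the stand's top, origin 5 mm above the bench.
- stand: white block, fixed to the bench, 70 x 70 x 30 mm high, with one 29 mm through hole at its centre that holds the stopper; origin at the centre of its underside.
- catch (a joint): angle of the red catch, rad: 0 = closed, 1.5 = fully flipped (stop); starts at 0 to 0.15. Turns about a shaft along the mixer's x at y -45, z 110 mm. At x 0 its red bar (12 mm square, 62 long) reaches from the shaft to +y in front of the lever's stem and blocks it; turning lifts it, clear at about 1.0. Friction (0.05 N m) holds it where left.
- catch_tab (a point): middle of the free end of the catch's red handle tab: 24 mm wide along the mixer's x, 8 mm thick, this end 55 mm from the shaft's axis. Closed it leans 0.5 rad from upright to +y, this end at (-80, -19, 158) mm in the mixer's frame; push it to the mixer's -y side to flip the catch. At 1.5 it leans 1.0 rad to -y, end at (-80, -91, 140).
- lever (a joint): angle of the lever, rad: 0 = at rest, leaning 0.4 rad to the rear; 0.8 = at its front stop, leaning 0.4 rad to the front (mixer -x). Axis along the mixer's y through x 0, z 75 mm. A spring drives it back to 0: 1.3 N at the grip at first, 4.4 N at the stop. While the catch is closed it has only slight play (about 0.05 rad); do not force it.
- lever_grip (a point): centre of the lever's black crossbar grip, a round bar of 24 mm diameter and 70 mm long along the mixer's y (T-shaped with the 12 mm steel stem), 115 mm from the lever's axis; at rest at (45, 0, 181) mm in the mixer's frame, at the stop at (-45, 0, 181) mm, highest in between at z 190 mm.
- reagent: amber reagent bottle with white cap, 64 mm diameter, 130 mm high, loose; origin at the centre of its underside. Leave alone.
- slide_box: blue slide box 100 x 85 x 30 mm, loose; origin at the centre of its underside. Leave alone.
- stain_jar: open white staining jar, 56 mm across the rim, 70 mm high, loose; origin at the centre of its underside. Leave alone.
Not all that is in view belongs to the job. Of the things that look like the stopper, take the one that is farthest from the robot's base at the start.

How it is judged:
By the outcome, as a careful person would: the job done as asked, in the order asked, and still so for the second after the job is handed in, while the arm keeps its last pose, push and grip.
It also fails if it takes over 69 s, if anything falls off the work surface, if the arm or the gripper's body presses on something with over 40 N, if the wrist force passes 120 N, or if a joint passes its speed limit or range.

## Working session

There is one attempt and no reset: what is moved stays moved. The work goes in short steps, Python scripts to look and compute and a shell command to move; the robot and the scene stay as the last step left them, time stands still between calls to the robot, and variables do not carry over. Pictures are saved under pics/ and viewed, at most 10 in all, crops included, and the job is handed in when it is done.

```bash
mkdir -p pics
cat > h.py <<'E'
import numpy as np, cv2
from plant import bot, viewer
from scipy.spatial.transform import Rotation as R
def ray(p,uv):
    f=200/np.tan(np.radians(p["fov_y"])/2); d=np.array([uv[0]-p["cx"],uv[1]-p["cy"]],float)
    if p.get("fish"):
        r=np.hypot(*d); a=r/f; v=np.array([*(d/max(r,1e-9)*np.sin(a)),np.cos(a)])
    else: v=np.array([*d/f,1.])
    T=np.array(p["T"]); v=T[:3,:3]@v; return T[:3,3],v/np.linalg.norm(v)
def atz(p,uv,z):
    o,v=ray(p,uv); return o+v*(z-o[2])/v[2]
def tri(*obs):
    A=0;b=0
    for p,uv in obs:
        o,v=ray(p,uv); M=np.eye(3)-np.outer(v,v); A=A+M; b=b+M@o
    x=np.linalg.solve(A,b)
    return x,[round(float(np.linalg.norm((np.eye(3)-np.outer(ray(p,u)[1],ray(p,u)[1]))@(x-ray(p,u)[0]))),1) for p,u in obs]
def proj(p,X):
    T=np.array(p["T"]); c=T[:3,:3].T@(np.array(X)-T[:3,3]); f=200/np.tan(np.radians(p["fov_y"])/2)
    if p.get("fish"):
        r=np.hypot(c[0],c[1]); a=np.arctan2(r,c[2]); return np.array([p["cx"],p["cy"]])+f*a*c[:2]/r
    return np.array([p["cx"],p["cy"]])+f*c[:2]/c[2]
def cap(n):
    p=viewer.capture(n); p["fish"]=(n=="wrist"); return p
def save(p,name): cv2.imwrite("pics/"+name,cv2.cvtColor(p["frame"],cv2.COLOR_RGB2BGR))
def go(pos,rpy=None,R1=None):
    """shift/turn in handwheel units from current measured pose"""
    o=bot.get_obs(); R0=R.from_euler("xyz",o["tcp_rot"]); 
    R1=R1 or (R.from_euler("xyz",rpy) if rpy is not None else R0)
    s=R0.inv().apply(np.array(pos)-o["tool_pos"])/100; t=(R0.inv()*R1).as_rotvec()/np.pi
    print("rows",s.round(3),t.round(4))
E
python3 - <<'E'
from h import *
print(bot.get_obs())
for n in ["scene","side","wrist"]:
    p=cap(n); save(p,n+"0.png"); print(n,p["fov_y"],p["cx"],p["cy"],np.array(p["T"]).round(2).tolist())
    for t in ["stopper","stand","flask_mouth","catch_tab","lever_grip","mixer","reagent","slide_box","stain_jar"]:
        try: print(t,[(np.round(d["centre"]).tolist(),round(d["score"],2)) for d in viewer.recognise(t,p)][:5])
        except Exception as e: print(t,e)
E
```

```text
{'time': 0.0, 'joint_positions': array([-1.37900051e+00,  3.42724210e-01,  1.52505129e+00,  3.36406423e-06,
        1.27536387e+00, -1.46015303e-01]), 'dq': array([-0.00044788, -0.00063704, -0.00151169,  0.00157642, -0.00072711,
       -0.00015116]), 'tau': array([-4.81107600e-04, -4.31243634e+01, -2.44214988e+01,  7.16820988e-02,
        5.59913332e-02, -1.17936665e-04]), 'tool_pos': array([ 173.93184047, -494.91386853,  226.03221959]), 'tcp_rot': array([-3.14006286e+00, -2.28225313e-04,  3.37809962e-01]), 'contact_force': array([-0.820962  , -0.26305848,  0.03652416]), 'moment': array([0.04611605, 0.02162642, 0.03910176]), 'finger_force': 0.0, 'grip_width': 92.00681047166755}
scene 45.45428562864557 317.10324954982644 200.69502292202094 [[-0.7, 0.53, -0.48, 1248.1], [0.72, 0.51, -0.47, 595.19], [-0.0, -0.67, -0.74, 1161.45], [0.0, 0.0, 0.0, 1.0]]
stopper [([411.0, 258.0], 0.74), ([451.0, 269.0], 0.58), ([439.0, 295.0], 0.48)]
stand [([432.0, 301.0], 0.87)]
flask_mouth [([335.0, 228.0], 0.97)]
catch_tab [([326.0, 186.0], 0.68)]
lever_grip [([305.0, 189.0], 0.6)]
mixer [([335.0, 228.
[... 413 characters left out ...]
, ([298.0, 166.0], 0.25)]
stand [([313.0, 366.0], 0.95)]
flask_mouth [([316.0, 240.0], 0.91), ([349.0, 188.0], 0.68)]
catch_tab [([351.0, 186.0], 0.62)]
lever_grip [([307.0, 177.0], 0.69), ([348.0, 190.0], 0.21)]
mixer [([317.0, 236.0], 0.65), ([366.0, 167.0], 0.24)]
reagent [([232.0, 354.0], 0.68)]
slide_box [([364.0, 168.0], 0.69), ([311.0, 177.0], 0.4)]
stain_jar [([297.0, 167.0], 0.85), ([308.0, 175.0], 0.24)]
wrist 65.70646984690485 323.52265278791157 197.3968365887076 [[0.33, -0.91, -0.23, 236.48], [-0.94, -0.32, -0.08, -474.23], [-0.0, 0.25, -0.97, 385.32], [0.0, 0.0, 0.0, 1.0]]
stopper []
stand []
flask_mouth []
catch_tab []
lever_grip []
mixer []
reagent []
slide_box []
stain_jar []
```

Run:
```python
import cv2
for n,(x0,y0,x1,y1) in dict(scene=(180,110,500,350),side=(180,110,500,350)).items():
    i=cv2.imread(f"pics/{n}0.png")
    i=i[y0:400 if n=="side" else y1, x0:x1]; cv2.imwrite(f"pics/{n}0c.png",cv2.resize(i,None,fx=2,fy=2,interpolation=cv2.INTER_CUBIC))
from h import *
```

```text
(no output)
```

View pics/scene0c.png

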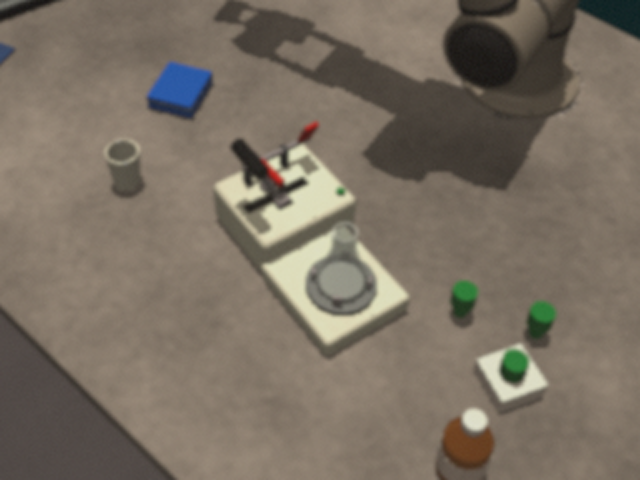

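View pics/side0c.png

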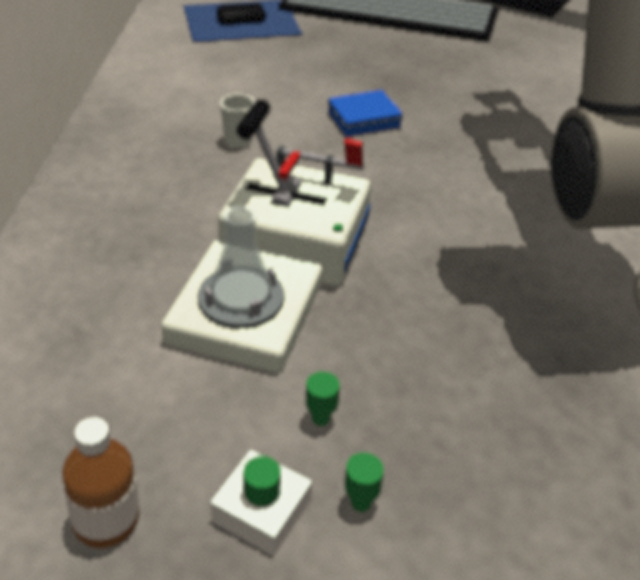

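The scene crop shows the stand with its stopper at full-picture pixel (437,292) and two look-alikes loose nearby. The flask mouth is at about (353,225) in the scene view and (300,216) in the side view, and the lever, catch and distractors stand clear of them.

Run:
```python
from h import *
s=cap("scene"); d=cap("side")
def m(n,a,b): 
    x,e=tri((s,a),(d,b)); print(n,x.round(1),e, "r",np.hypot(*x[:2]).round()); return x
h=lambda a:(180+a[0]/2,110+a[1]/2)
mo=m("mouth",h((346,231)),h((240,212)))
gr=m("grip",h((252,158)),h((254,118)))
tb=m("tab",h((309,130)),h((354,147)))
st=m("stopper head mid",h((515,364)),h((262,480)))
m("decoy1",h((464,298)),h((323,398))); m("decoy2",h((541,318)),h((364,482)))
m("botcap",h((475,422)),h((92,433)));m("jar top",h((124,148)),h((238,102)));m("box",h((183,83)),h((366,106)))
for n in ["stopper","lever_grip","catch_tab","stand"]:
  for p in (s,d):
    print(n,[(np.round(q["centre"],1).tolist(),round(q["score"],2),int(q["pixels"].sum())) for q in viewer.cut_out(n,p)][:4])
# mixer pose fit from mouth, grip(rest), tab closed
from scipy.optimize import least_squares
M=np.array([[0,170,160],[45,0,181],[-80,-19,155]]);W=np.array([mo,gr,tb])
f=lambda q:((R.from_euler("z",q[2]).apply(M)+[q[0],q[1],0]-W)).ravel()
r=least_squares(f,[mo[0],mo[1]-170,0]); print(r.x,r.fun.reshape(3,3).round(1))
```

```text
mouth [595.2  94.  162.9] [1.3, 1.3] r 603.0
grip [601.1 -78.8 183. ] [0.4, 0.4] r 606.0
tab [473.9 -85.  145.2] [1.4, 1.4] r 481.0
stopper head mid [538.1 352.7  48.8] [0.2, 0.2] r 643.0
decoy1 [487.9 234.   33.7] [0.1, 0.1] r 541.0
decoy2 [442.3 333.7  35.4] [0.6, 0.6] r 554.0
botcap [685.3 379.4 125.3] [1.4, 1.4] r 783.0
jar top [ 655.4 -315.6   71.5] [1.7, 1.7] r 727.0
box [ 456.1 -400.3   30.1] [0.3, 0.3] r 607.0
stopper [([409.6, 257.0], 0.75, 211), ([242.7, 188.1], 0.61, 381), ([450.5, 268.6], 0.52, 195)]
stopper [([340.6, 306.5], 0.85, 385), ([311.0, 348.9], 0.7, 458), ([361.2, 352.3], 0.67, 431)]
lever_grip [([306.1, 190.4], 0.6, 236)]
lever_grip [([308.8, 173.7], 0.53, 315), ([314.5, 235.7], 0.35, 7544)]
catch_tab [([320.1, 187.1], 0.75, 134)]
catch_tab [([340.7, 189.5], 0.76, 278)]
stand [([432.7, 303.3], 0.89, 509), ([307.6, 193.4], 0.41, 233)]
stand [([312.8, 366.2], 0.79, 1174)]
[ 5.58767410e+02 -7.48656494e+01 -1.88418316e-01] [[-4.6 -1.9 -2.9]
 [ 1.9 -4.5 -2. ]
 [ 2.7  6.4  9.8]]
```

The target is the stand's stopper, 643 mm out against 541 and 554 mm for the two look-alikes. I'll move above it.

```bash
for i in 1 2 3; do python3 -m handwheel '0.99 -0.71 0 0 0 0 1;0.99 -0.71 0 0 0 0 1;0.99 -0.71 0 0 0 0 1'; done; for i in 1 2 3 4 5; do python3 -m handwheel '0.66 -0.94 0 0 0 0 1;0.66 -0.94 0 0 0 0 1;0.66 -0.94 0 0 0 0 1'; done
python3 - <<'E'
from h import *
o=bot.get_obs(); print(o["time"],o["tool_pos"],o["tcp_rot"],o["joint_positions"])
p=cap("wrist"); save(p,"w1.png")
for n in ["stopper","stand"]:
    for q in viewer.cut_out(n,p)[:4]: print(n,np.round(q["centre"],1),round(q["score"],2),atz(p,q["centre"],60 if n=="stopper" else 30).round(1))
E
```

```text
time: 2.25
tool_pos: [244.3, -394.2, 226.5]
tcp_rot: [-3.141, -0.0, 0.336]
contact_force: [1.5, -0.7, -0.3]
grip_width: 91.7
finger_force: 0.0
time: 2.5
tool_pos: [314.5, -293.8, 226.9]
tcp_rot: [3.141, -0.0, 0.337]
contact_force: [0.4, -0.7, 0.1]
grip_width: 92.0
finger_force: 0.0
time: 2.75
tool_pos: [384.5, -193.9, 227.0]
tcp_rot: [3.141, -0.001, 0.338]
contact_force: [0.2, -1.1, 0.0]
grip_width: 91.6
finger_force: 0.0
time: 3.0
tool_pos: [415.1, -82.6, 226.8]
tcp_rot: [-3.141, -0.001, 0.339]
contact_force: [0.3, -0.3, 0.5]
grip_width: 91.8
finger_force: 0.0
time: 3.25
tool_pos: [446.2, 28.0, 227.0]
tcp_rot: [-3.141, -0.001, 0.339]
contact_force: [0.4, 0.2, 0.1]
grip_width: 92.2
finger_force: 0.0
time: 3.5
tool_pos: [477.3, 138.7, 226.8]
tcp_rot: [-3.141, -0.001, 0.339]
contact_force: [0.9, 0.2, 0.1]
grip_width: 91.7
finger_force: 0.0
time: 3.75
tool_pos: [508.4, 249.4, 226.7]
tcp_rot: [-3.141, -0.001, 0.339]
contact_force: [0.5, -0.3, 0.1]
grip_width: 92.1
finger_force: 0.0
time: 4.0
tool_pos: [539.3, 359.9, 226.4]
tcp_rot: [-3.141, -0.0, 0.339]
contact_force: [0.6, -0.2, -0.3]
grip_width: 91.6
finger_force: 0.0
4.0 [539.3069542  359.93540664 226.41179505] [-3.14107797e+00 -3.84240924e-04  3.38942390e-01] [4.70180108e-01 5.75343648e-01 1.14655825e+00 4.65309654e-04
 1.41924249e+00 1.70196380e+00]
stopper [329.2 180.3] 0.75 [543.3 354.5  60. ]
stopper [317. 244.] 0.59 [469.6 342.9  60. ]
stopper [400.8 241.4] 0.47 [503.6 252.3  60. ]
stand [326.6 165.7] 0.56 [553.2 360.7  30. ]
```

View pics/w1.png

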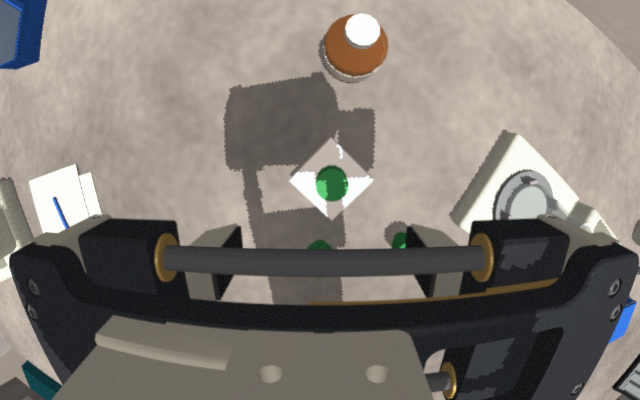

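The wrist view shows the stopper head at (331,183), centred on the stand, whose corners are at (290,182), (334,138), (374,181) and (333,219). The bottle stands well behind.

Run:
```python
from h import *
w=cap("wrist");s=cap("scene");d=cap("side")
f=w["frame"].astype(int); m=(f[...,1]>f[...,0]*1.5)&(f[...,1]>f[...,2]*1.3)&(f[...,1]>60)
m[:130]=0;m[222:]=0;m[:,:300]=0;m[:,365:]=0
ys,xs=np.nonzero(m);c=((xs.min()+xs.max())/2,(ys.min()+ys.max())/2); print(m.sum(),c)
def gc(p,x0,x1,y0,y1):
    f=p["frame"].astype(int); m=(f[...,1]>f[...,0]*1.4)&(f[...,1]>f[...,2]*1.2)
    k=np.zeros_like(m);k[y0:y1,x0:x1]=1;m&=k;ys,xs=np.nonzero(m); return (xs.min()+xs.max())/2,(ys.min()+ys.max())/2,m.sum()
a=gc(s,420,456,275,310); b=gc(d,295,328,330,365); print(a,b)
print("scene+side",tri((s,a[:2]),(d,b[:2])))
print("all",tri((w,c),(s,a[:2]),(d,b[:2])))
print("wrist z57",atz(w,c,57))
for u in [(290,182),(334,138),(374,181),(333,219)]: print(atz(w,u,30).round(1))
go([540,354,34])
```

```text
866 (np.float64(330.5), np.float64(182.0))
(np.float64(441.5), np.float64(287.5), np.int64(162)) (np.float64(310.5), np.float64(350.5), np.int64(347))
scene+side (array([534.90131487, 360.80794504,  66.3533827 ]), [5.7, 5.7])
all (array([536.93462311, 356.48084625,  62.78749653]), [7.1, 7.5, 6.4])
wrist z57 [541.05268729 351.09749838  57.        ]
[520.3 393.4  30. ]
[585.6 362.2  30. ]
[554.4 300.9  30. ]
[494.4 330.5  30. ]
rows [0.004 0.02  1.926] [0. 0. 0.]
```

```bash
python3 -m handwheel '-0.02 0.09 0.42 0 0 0 1;-0.02 0.09 0.84 0 0 0 1;-0.02 0.09 1 0 0 0 1;-0.02 0.09 1 0 0 0 1'
python3 - <<'E'
from h import *
w=cap("wrist"); save(w,"w2.png")
f=w["frame"].astype(int); m=((f[...,1]>f[...,0]*1.5)&(f[...,1]>f[...,2]*1.3)&(f[...,1]>60)).astype(np.uint8)
n,l,st,c=cv2.connectedComponentsWithStats(m)
for i in range(1,n):
    if st[i,4]>150:
        x,y,ww,hh,_=st[i]; print(st[i],atz(w,(x+ww/2-.5,y+hh/2-.5),55).round(1))
o=bot.get_obs();print(o["tool_pos"]); print("TCP-axis pixel at z55",proj(w,[*o["tool_pos"][:2],55]))
E
```

```text
time: 4.63
tool_pos: [537.8, 344.7, 122.1]
tcp_rot: [3.14, 0.01, 0.336]
contact_force: [-1.4, -0.4, -0.4]
grip_width: 91.8
finger_force: 0.0
[ 293  176   47   52 1880] [540.5 350.9  55. ]
[400 275  26  24 438] [495.2 247.6  55. ]
[283 277  39  28 896] [462.4 337.   55. ]
[539.42894543 345.78806616 125.28391775]
TCP-axis pixel at z55 [321.96911486 204.89587409]
```

View pics/w2.png

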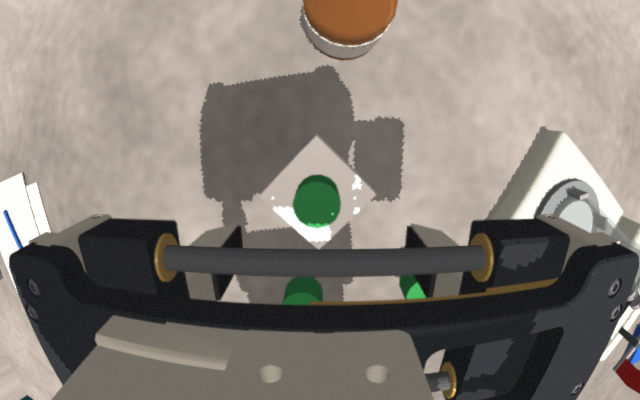

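The head is at (317,202), near the TCP axis, and measures (540.5, 351). I'll descend and grip.

```bash
python3 -m handwheel '0.03 -0.045 0.3 0 0 0 1;0.03 -0.045 0.6 0 0 0 1;0.03 -0.045 0.88 0 0 0 1;0.03 -0.045 0.88 0 0 0 1;0.03 -0.045 0.88 0 0 0 1'; python3 -m handwheel '0 0 0 0 0 0 -1;0 0 0 0 0 0 -1;0 0 0 0 0 0 -1;0 0 0 0 0 0 -1;0 0 0 0 0 0 -1;0 0 0 0 0 0 -1;0 0 0 0 0 0 -1;0 0 0 0 0 0 -1'
```

```text
time: 5.1
tool_pos: [542.3, 352.7, 40.1]
tcp_rot: [3.142, -0.001, 0.337]
contact_force: [0.9, -0.5, 0.3]
grip_width: 92.0
finger_force: 0.0
time: 5.77
tool_pos: [541.7, 353.0, 38.7]
tcp_rot: [3.142, 0.0, 0.338]
contact_force: [-0.8, -0.1, 0.7]
grip_width: 42.9
finger_force: 0.0
```

```bash
python3 -m handwheel '0 0 0.05 0 0 0 0;0 0 0.05 0 0 0 0;0 0 0.05 0 0 0 -1;0 0 0.05 0 0 0 -1;0 0 0.05 0 0 0 -1;0 0 0.05 0 0 0 -1;0 0 0.05 0 0 0 -1'; python3 -m handwheel '0 0 -0.2 0 0 0 -1;0 0 -0.4 0 0 0 -1;0 0 -0.8 0 0 0 -1;0 0 -1 0 0 0 -1'; python3 -m handwheel '0 0 -0.4 0 0 0 -1;0 0 -0.8 0 0 0 -1;0 0 -0.8 0 0 0 -1'
python3 - <<'E'
from h import *
w=cap("wrist"); save(w,"w3.png"); s=cap("scene");save(s,"s3.png");d=cap("side");save(d,"d3.png")
print(bot.get_obs()["tool_pos"])
E
```

```text
time: 6.35
tool_pos: [541.7, 353.0, 33.7]
tcp_rot: [3.142, -0.0, 0.338]
contact_force: [0.7, 0.4, -1.2]
grip_width: 35.4
finger_force: 30.0
time: 6.68
tool_pos: [542.7, 353.5, 137.4]
tcp_rot: [-3.141, -0.004, 0.338]
contact_force: [1.2, 1.5, 0.4]
grip_width: 35.4
finger_force: 30.0
time: 6.93
tool_pos: [544.8, 354.6, 223.3]
tcp_rot: [-3.14, -0.015, 0.338]
contact_force: [1.1, 0.1, 1.8]
grip_width: 35.6
finger_force: 30.0
[541.50653955 352.88000139 213.75329032]
```

View pics/d3.png

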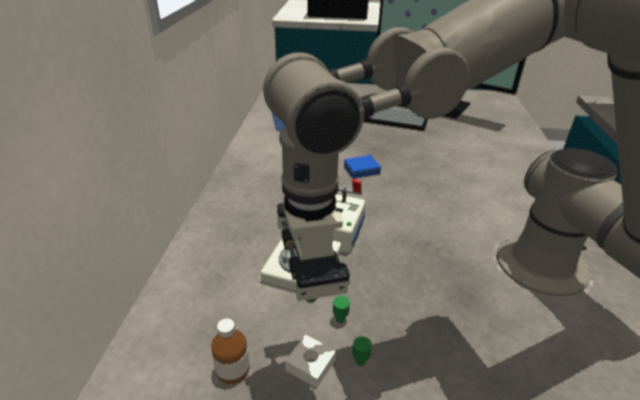

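The side view shows the stand empty at (312,355) with the stopper held and lifted. I'll move towards the flask and look at the mouth with the wrist camera.

```bash
python3 -m handwheel '-0.06 0.4 -0.15 0 0 0 -1;-0.12 0.8 -0.15 0 0 0 -1;-0.12 1 -0.15 0 0 0 -1;-0.12 1 -0.15 0 0 0 -1;-0.12 1 -0.15 0 0 0 -1'
python3 - <<'E'
from h import *
w=cap("wrist"); save(w,"w4.png"); np.savez("w4.npz",T=w["T"]); print(bot.get_obs()["tool_pos"], proj(w,[595,94,162]))
E
python3 -m handwheel '-0.06 0.4 0 0 0 0 -1;-0.12 0.7 0 0 0 0 -1;-0.12 0.8 0 0 0 0 -1;-0.12 0.8 0 0 0 0 -1;-0.12 0.8 0 0 0 0 -1'
python3 - <<'E'
from h import *
w=cap("wrist"); save(w,"w5.png"); np.savez("w5.npz",T=w["T"]); print(bot.get_obs()["tool_pos"],proj(w,[595,94,162]))
a=cv2.imread("pics/w4.png");b=cv2.imread("pics/w5.png")
cv2.imwrite("pics/w45.png",np.vstack([cv2.resize(a[60:260,320:],(800,500))[:290],cv2.resize(b[60:260,320:],(800,500))[:290]]))
E
```

```text
time: 7.5
tool_pos: [563.1, 253.4, 226.8]
tcp_rot: [-3.141, 0.003, 0.335]
contact_force: [-0.7, -0.0, -0.6]
grip_width: 34.9
finger_force: 30.0
[562.89568694 254.4744173  227.03117024] [506.46827156 231.58994817]
time: 7.97
tool_pos: [578.3, 176.3, 228.1]
tcp_rot: [-3.141, 0.001, 0.338]
contact_force: [0.2, -0.0, -1.0]
grip_width: 35.4
finger_force: 30.0
[578.23391031 176.77018863 228.19047915] [427.34407496 221.85707808]
```

View pics/w45.png

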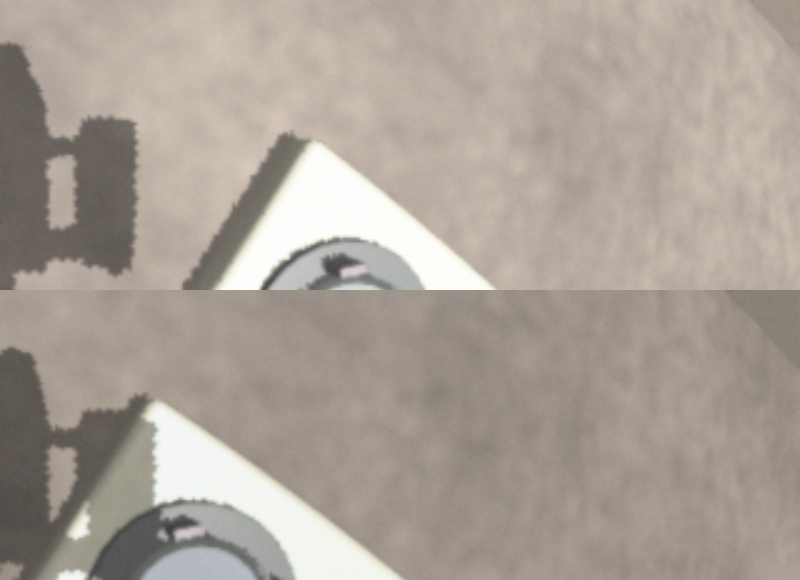

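The wrist views show the platform and flask foot, but the mouth (predicted at rows 222–231) is hidden behind the gripper bar. I'll back the tool off and look from both sides.

```bash
python3 -m handwheel '-0.4 0.3 -0.2 0 0 0 -1;-0.75 0.4 -0.3 0 0 0 -1;-0.8 0.4 -0.3 0 0 0 -1;-0.8 0.4 -0.3 0 0 0 -1;-0.8 0.4 -0.3 0 0 0 -1'
python3 - <<'E'
from h import *
w=cap("wrist"); save(w,"w6.png"); np.savez("w6.npz",T=w["T"]); print(bot.get_obs()["tool_pos"], proj(w,[595,94,162]))
E
python3 -m handwheel '0 0.4 0 0 0 0 -1;0 0.8 0 0 0 0 -1;0 0.9 0 0 0 0 -1;0 0.9 0 0 0 0 -1;0 0.9 0 0 0 0 -1'
python3 - <<'E'
from h import *
w=cap("wrist"); save(w,"w7.png"); np.savez("w7.npz",T=w["T"]); print(bot.get_obs()["tool_pos"],proj(w,[595,94,162]))
for t in ["lever_grip","catch_tab","flask_mouth"]: print(t,[(np.round(q["centre"],1),round(q["score"],2)) for q in viewer.recognise(t,w)])
a=cv2.imread("pics/w6.png");b=cv2.imread("pics/w7.png")
k=dict(fx=4,fy=4,interpolation=cv2.INTER_CUBIC)
cv2.imwrite("pics/w67.png",np.hstack([cv2.resize(a[90:240,300:400],None,**k),cv2.resize(b[90:240,240:340],None,**k)]))
E
```

```text
time: 8.43
tool_pos: [516.4, 112.3, 259.2]
tcp_rot: [-3.141, -0.001, 0.339]
contact_force: [-0.1, -0.4, -1.0]
grip_width: 35.2
finger_force: 30.0
[516.74841375 112.38594018 258.7225089 ] [375.36687234 118.3466295 ]
time: 8.9
tool_pos: [546.7, 26.7, 257.7]
tcp_rot: [-3.14, 0.001, 0.337]
contact_force: [1.1, 0.1, 0.1]
grip_width: 35.0
finger_force: 30.0
[546.36395743  27.31941506 257.96062998] [265.16652158 118.5846278 ]
lever_grip [(array([465.8, 188.4]), 0.9)]
catch_tab [(array([423.2, 211.9]), 0.66)]
flask_mouth [(array([340.5, 153. ]), 0.71)]
```

Run:
```python
import cv2,numpy as np
a=cv2.imread("pics/w6.png");b=cv2.imread("pics/w7.png")
k=dict(fx=4,fy=4,interpolation=cv2.INTER_CUBIC)
cv2.imwrite("pics/w67.png",np.vstack([np.hstack([cv2.resize(a[80:180,320:420],None,**k),cv2.resize(b[80:180,220:320],None,**k)]),cv2.resize(b[130:230,340:540],None,**k)[:200]]))
```

```text
(no output)
```

View pics/w67.png

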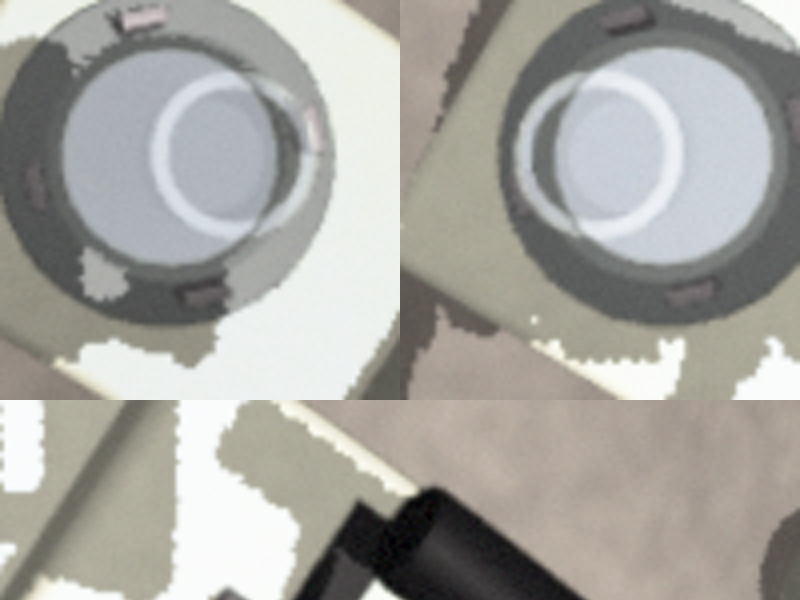

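View pics/w7.png

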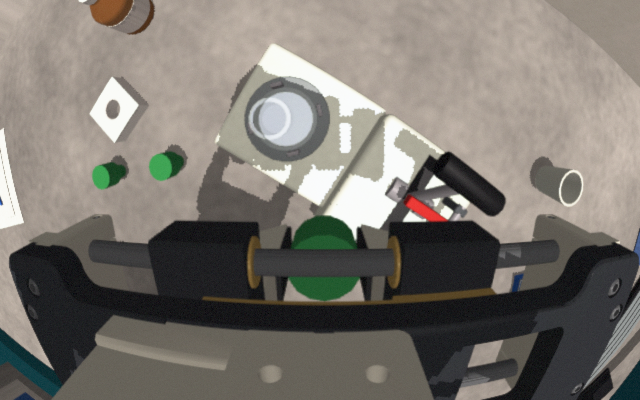

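The rings show clearly: the mouth centre is at about (378,118) in w6 and (269,118) in w7. In w7 the black crossbar runs from (447,160) to (495,208), the catch bar is at (427,209), and the platform's far edge runs from (272,43) to (387,113).

Run:
```python
from h import *
w=cap("wrist"); a=dict(w);a["T"]=np.load("w6.npz")["T"]; b=dict(w);b["T"]=np.load("w7.npz")["T"]
x,e=tri((a,(377.7,118)),(b,(268.9,117.7))); print(x,e)
print("z160",atz(a,(377.7,118),160),atz(b,(268.9,117.7),160))
P,Q,S=[atz(b,u,45)[:2] for u in [(273,43),(386,113),(217,141)]]
print(P,Q,S,"yaw",np.arctan2(*(P-Q)[::-1])-np.pi/2,np.arctan2(*(P-S)[::-1]),np.linalg.norm(P-Q),np.linalg.norm(P-S))
print("tab?")
m=x[:2]
for th in (-.17,-.19,-.21):
    c,s=np.cos(th),np.sin(th); Rz=np.array([[c,-s],[s,c]]); o=m-Rz@[0,170]; print(th,o,"grip",o+Rz@[45,0],proj(b,[*(o+Rz@[45,0]),181]),[proj(b,[*(o+Rz@[45,k]),181]).round() for k in(35,-35)])
go([*m,bot.get_obs()["tool_pos"][2]])
```

```text
[596.33708541  91.77317571 158.62443354] [0.1, 0.1]
z160 [596.11069372  91.946837   160.        ] [596.53898171  91.58506055 160.        ]
[679.43752878 137.00874026] [642.7659792  -19.23975739] [543.93333528 165.93348135] yaw -0.23052780672448603 -0.21030384893421647 160.49422284331857 138.5569453386725
tab?
-0.17 [567.57608607 -75.77623466] grip [611.92740058 -83.38944037] [473.22620715 174.95559669] [array([442., 153.]), array([501., 195.])]
-0.19 [564.23107326 -75.16754426] grip [608.42126384 -83.66619453] [471.94240353 178.92571991] [array([441., 157.]), array([499., 199.])]
-0.21 [560.89890243 -74.49207979] grip [604.9102936  -83.87277528] [470.57781164 182.86335583] [array([440., 160.]), array([497., 204.])]
rows [ 0.688 -0.44   0.   ] [0. 0. 0.]
```

```bash
python3 -m handwheel '0.35 -0.22 0 0 0 0 -1;0.65 -0.4 0 0 0 0 -1;0.705 -0.44 0.2 0 0 0 -1;0.705 -0.44 0.4 0 0 0 -1;0.705 -0.44 0.5 0 0 0 -1;0.705 -0.44 0.5 0 0 0 -1;0.705 -0.44 0.5 0 0 0 -1'
python3 - <<'E'
from h import *
s=cap("scene");d=cap("side");save(s,"s8.png");save(d,"d8.png"); go([597.5,93.5,164]); o=bot.get_obs();print(o["tool_pos"],o["tcp_rot"])
a=cv2.imread("pics/s8.png")[170:270,280:400];b=cv2.imread("pics/d8.png")[160:260,250:370]
cv2.imwrite("pics/sd8.png",np.hstack([cv2.resize(k,(400,333),interpolation=cv2.INTER_CUBIC) for k in (a,b)]))
E
```

```text
time: 9.73
tool_pos: [597.9, 91.0, 208.9]
tcp_rot: [-3.142, 0.001, 0.338]
contact_force: [-0.1, 0.3, -0.6]
grip_width: 35.0
finger_force: 30.0
rows [-0.003 -0.031  0.463] [0. 0. 0.]
[598.7234196   90.7000563  210.25658308] [ 3.14077685e+00 -2.30392898e-03  3.37444417e-01]
```

View pics/sd8.png

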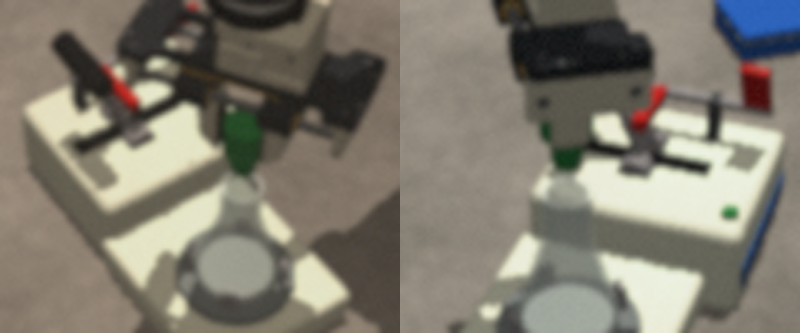

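Both views show the stopper upright, just above and centred over the neck. I'll lower it in.

```bash
python3 -m handwheel '0 -0.025 0.1 0 0 0 -1;0 -0.025 0.2 0 0 0 -1;0 -0.025 0.3 0 0 0 -1;0 -0.025 0.4 0 0 0 -1;0 -0.025 0.43 0 0 0 -1;0 -0.025 0.43 0 0 0 -1'; python3 -m handwheel '0 0 0.01 0 0 0 -1;0 0 0.02 0 0 0 -1;0 0 0.03 0 0 0 -1;0 0 0.03 0 0 0 -1'
```

```text
time: 10.33
tool_pos: [597.1, 93.1, 164.3]
tcp_rot: [-3.141, 0.002, 0.338]
contact_force: [0.5, -0.3, -0.7]
grip_width: 35.8
finger_force: 30.0
time: 10.67
tool_pos: [597.4, 93.2, 163.4]
tcp_rot: [3.141, -0.001, 0.338]
contact_force: [-1.7, 0.4, 2.8]
grip_width: 35.2
finger_force: 30.0
```

Contact came exactly at the home height (TCP 163.4 against 163.7 expected). I'll release and rise.

```bash
python3 -m handwheel '0 0 0 0 0 0 0.5;0 0 0 0 0 0 0.5;0 0 0 0 0 0 0.5;0 0 0 0 0 0 0.5;0 0 0 0 0 0 0.5;0 0 0 0 0 0 0.5'; python3 -m handwheel '0 0 -0.2 0 0 0 0.5;0 0 -0.6 0 0 0 0.5;0 0 -0.9 0 0 0 0.5;0 0 -0.9 0 0 0 0.5'
python3 - <<'E'
from h import *
s=cap("scene");d=cap("side");save(s,"s9.png");save(d,"d9.png"); o=bot.get_obs();print(o["tool_pos"],o["grip_width"])
for p in (s,d): print(proj(p,[596.3,91.8,175]))
for n,p in (("s",s),("d",d)):
    f=p["frame"].astype(int); u,v=proj(p,[596.3,91.8,175]).astype(int); m=(f[...,1]>f[...,0]*1.4)&(f[...,1]>f[...,2]*1.2); m=m[v-25:v+25,u-25:u+25]; ys,xs=np.nonzero(m); print(n,m.sum(),xs.min()+u-25,xs.max()+u-25,ys.min()+v-25,ys.max()+v-25)
E
```

```text
time: 11.17
tool_pos: [597.4, 93.2, 162.6]
tcp_rot: [3.142, 0.0, 0.338]
contact_force: [0.2, 0.0, 0.4]
grip_width: 67.1
finger_force: 0.0
time: 11.5
tool_pos: [600.1, 93.4, 259.8]
tcp_rot: [3.138, -0.012, 0.338]
contact_force: [0.1, 0.7, -0.6]
grip_width: 69.1
finger_force: 0.0
[597.90775893  93.26829506 254.04194619] 69.21428876580019
[352.32483378 221.92716372]
[299.21962049 211.43343582]
s 148 348 358 205 230
d 251 293 308 202 222
```

```bash
cat >> h.py <<'E'
TH=-0.215
RM=R.from_euler("z",TH)
O=np.array([596.3,91.8,0])-RM.apply([0,170,0])
mx=lambda x,y,z:O+RM.apply([x,y,z])
def inm(p): return RM.inv().apply(np.array(p)-O)
YAW=TH+np.pi/2
E
python3 - <<'E'
from h import *
print(O); go(mx(-84,20,245),[np.pi,0,YAW])
s=cap("scene");d=cap("side")
for p in (s,d):
    print([proj(p,[596.3,91.8,z]).round(1) for z in (135,160,190)])
E
```

```text
[560.03093719 -74.28598702   0.        ]
rows [-1.523  0.844  0.087] [ 0.0008 -0.0007 -0.324 ]
[array([351.6, 231.2]), array([352. , 225.5]), array([352.6, 218.3])]
[array([299.4, 225.8]), array([299.3, 216.9]), array([299.1, 205.9])]
```

```bash
python3 -m handwheel '-0.35 0.2 0 0 0 -0.04 -1;-0.7 0.4 0 0 0 -0.08 -1;-0.95 0.55 0.05 0 0 -0.12 -1;-1 0.6 0.05 0 0 -0.16 -1;-1 0.6 0.05 0 0 -0.2 -1;-1 0.6 0.05 0 0 -0.24 -1;-1 0.6 0.05 0 0 -0.28 -1;-1 0.6 0.05 0 0 -0.324 -1'
python3 - <<'E'
from h import *
go(mx(-84,20,240),[np.pi,0,YAW])
s=cap("scene");d=cap("side");print(s["frame"].shape)
for n,p in (("s",s),("d",d)):
    f=p["frame"].astype(int); u,v=proj(p,[596.3,91.8,175]).astype(int); m=(f[...,1]>f[...,0]*1.4)&(f[...,1]>f[...,2]*1.2); m=m[v-25:v+25,u-25:u+25]; print(n,[(i+v-25,int(r.sum()),round(float(np.nonzero(r)[0].mean()+u-25),1)) for i,r in enumerate(m) if r.any()])
a=s["frame"];save(s,"s10.png")
for t in ["catch_tab","lever_grip"]:
  for p in (s,d): print(t,[(np.round(q["centre"],1),round(q["score"],2)) for q in viewer.recognise(t,p)][:2])
print(bot.get_obs()["tcp_rot"],bot.get_obs()["time"])
E
```

```text
time: 12.37
tool_pos: [522.1, 3.4, 246.1]
tcp_rot: [-3.138, 0.0, 1.344]
contact_force: [-0.5, 0.4, -0.7]
grip_width: 20.1
finger_force: 0.0
rows [-0.482 -0.298  0.062] [-0.001   0.0001 -0.0039]
(400, 640, 3)
s [(np.int64(205), 3, 350.0), (np.int64(206), 1, 350.0), (np.int64(214), 1, 354.0), (np.int64(215), 7, 353.0), (np.int64(216), 9, 353.0), (np.int64(217), 11, 353.0), (np.int64(218), 12, 352.5), (np.int64(219), 12, 352.5), (np.int64(220), 12, 352.5), (np.int64(221), 12, 352.5), (np.int64(222), 11, 353.0), (np.int64(223), 10, 352.5), (np.int64(224), 10, 352.5), (np.int64(225), 10, 352.5), (np.int64(226), 9, 353.0), (np.int64(227), 9, 353.0), (np.int64(228), 7, 353.0), (np.int64(229), 4, 353.5)]
d [(np.int64(203), 12, 301.5), (np.int64(204), 15, 301.0), (np.int64(205), 15, 300.0), (np.int64(206), 15, 300.0), (np.int64(207), 14, 299.5), (np.int64(208), 14, 299.5), (np.int64(209), 14, 299.5), (np.int64(210), 14, 299.5), (np.int64(211), 13, 300.0), (np.int64(212), 13, 300.0), (np.int64(213), 13, 300.0), (np.int64(214), 13, 300.0), (np.int64(215), 13, 300.0), (np.int64(216), 13, 300.0), (np.int64(217), 13, 300.0), (np.int64(218), 12, 299.5), (np.int64(219), 12, 299.5), (np.int64(220), 10, 299.5), (np.int64(221), 9, 300.0), (np.int64(222), 6, 300.5)]
catch_tab [(array([320., 188.]), 0.62)]
catch_tab [(array([348. , 185.6]), 0.57)]
lever_grip [(array([305.5, 188.8]), 0.53), (array([327.9, 177.8]), 0.4)]
lever_grip [(array([309.1, 175.5]), 0.88)]
[-3.14045346e+00  1.82636349e-04  1.33488775e+00] 12.6667
```

The stopper sits upright and home: the green columns are straight and the top row matches z 190. The tab measurement (-82,-29,145 in the mixer frame) agrees with the model. Next, down beside the tab.

```bash
python3 -m handwheel '-0.3 -0.2 0 0 0 -0.004 -1;-0.48 -0.3 0.06 0 0 -0.004 -1;-0.48 -0.3 0.4 0 0 -0.004 -1;-0.48 -0.3 0.7 0 0 -0.004 -1;-0.48 -0.3 1 0 0 -0.004 -1;-0.48 -0.3 1 0 0 -0.004 -1'
python3 - <<'E'
from h import *
o=bot.get_obs(); print(inm(o["tool_pos"]),o["tcp_rot"],o["grip_width"]); 
for q in [(-84,15,138),(-84,-60,140),(-84,-68,135)]: go(mx(*q),[np.pi,0,YAW])
E
```

```text
time: 13.17
tool_pos: [479.2, -35.7, 142.9]
tcp_rot: [-3.132, -0.0, 1.348]
contact_force: [-0.2, -0.0, -0.4]
grip_width: 0.1
finger_force: 0.0
[-87.23333631  20.47929516 142.93227676] [-3.13167499e+00 -4.58297439e-06  1.34806175e+00] 0.05791007020297336
rows [-0.055  0.033  0.049] [-0.0032 -0.     -0.0025]
rows [-0.805  0.039  0.029] [-0.0032 -0.     -0.0025]
rows [-0.885  0.04   0.079] [-0.0032 -0.     -0.0025]
```

```bash
python3 -m handwheel '-0.15 0.04 0.03 0 0 -0.003 -1;-0.3 0.04 0.03 0 0 -0.003 -1;-0.45 0.04 0.03 0 0 -0.003 -1;-0.6 0.04 0.03 0 0 -0.003 -1;-0.75 0.04 0.03 0 0 -0.003 -1;-0.85 0.04 0.03 0 0 -0.003 -1;-0.92 0.04 0.03 0 0 -0.003 -1;-0.92 0.04 0.03 0 0 -0.003 -1'; python3 -m handwheel '-0.02 0 0.03 0 0 0 -1;-0.03 0 0.06 0 0 0 -1;-0.04 0 0.08 0 0 0 -1;-0.04 0 0.08 0 0 0 -1'
python3 - <<'E'
from h import *
o=bot.get_obs(); print(inm(o["tool_pos"]),o["contact_force"])
for n in ("scene","side"):
    p=cap(n); save(p,n+"11.png"); print(n,[(np.round(q["centre"],1),round(q["score"],2)) for q in viewer.recognise("catch_tab",p)][:2], [proj(p,mx(-80,y,z)).round() for y,z in ((-19,158),(-91,140),(-45,110))])
E
```

```text
time: 13.83
tool_pos: [466.7, -128.1, 145.5]
tcp_rot: [3.14, 0.001, 1.358]
contact_force: [0.3, -0.8, 0.3]
grip_width: 0.2
finger_force: 0.1
time: 14.17
tool_pos: [466.2, -130.4, 138.2]
tcp_rot: [3.14, 0.0, 1.36]
contact_force: [-3.8, 4.5, 17.3]
grip_width: 0.3
finger_force: 8.2
[-79.66433664 -74.87210669 138.18470661] [-3.82389165  4.45982016 17.28803195]
scene [(array([325.9, 179.6]), 0.71)] [array([336., 174.]), array([323., 164.]), array([331., 180.])]
side [(array([347.5, 186.2]), 0.69)] [array([355., 182.]), array([362., 174.]), array([357., 192.])]
```

The force shows the tab pressed against its stop. I'll rise and check the catch by its red pixels.

```bash
python3 -m handwheel '0.05 0 -0.3 0 0 0 -1;0.05 0 -0.7 0 0 0 -1;0.3 0.3 -1 0 0 0 0.5;0.6 0.6 -1 0 0 0 1;0.97 0.9 -1 0 0 0 1;0.97 0.95 -1 0 0 0 1;0.97 0.95 -1 0 0 0 1'
python3 - <<'E'
from h import *
o=bot.get_obs(); print(inm(o["tool_pos"])); go(mx(45,22,200),[np.pi,0,YAW])
for n in ("scene","side"):
    p=cap(n); save(p,n+"12.png"); f=p["frame"].astype(int); m=((f[...,0]>f[...,1]*2)&(f[...,0]>f[...,2]*2)&(f[...,0]>80)).astype(np.uint8)
    k,l,st,c=cv2.connectedComponentsWithStats(m); print(n,[(st[i].tolist(),c[i].round(1).tolist()) for i in range(1,k) if st[i,4]>8])
    for a in (0,.08,1.0,1.5):
        t=.5-a; print(a,"tab mid",proj(p,mx(-80,-45+40*np.sin(t),110+40*np.cos(t))).round(),"bar mid",proj(p,mx(0,-45+35*np.cos(a),110+35*np.sin(a))).round())
a=cv2.imread("pics/scene12.png")[130:250,250:400];b=cv2.imread("pics/side12.png")[130:250,260:410]
cv2.imwrite("pics/sd12.png",np.hstack([cv2.resize(k,(400,320),interpolation=cv2.INTER_CUBIC) for k in (a,b)]))
E
```

```text
time: 14.95
tool_pos: [581.2, -53.2, 235.7]
tcp_rot: [3.141, -0.001, 1.364]
contact_force: [-1.3, 0.1, -0.2]
grip_width: 29.2
finger_force: 0.0
[ 16.12848371  25.14626514 235.67310736]
rows [-0.034  0.288  0.357] [ 0.     -0.0002  0.0025]
scene [([326, 171, 7, 8, 35], [328.9, 175.1])]
0 tab mid [335. 175.] bar mid [315. 197.]
0.08 tab mid [334. 174.] bar mid [315. 197.]
1.0 tab mid [327. 168.] bar mid [312. 187.]
1.5 tab mid [325. 168.] bar mid [309. 183.]
side [([327, 167, 3, 9, 18], [328.2, 170.4]), ([354, 173, 12, 18, 142], [359.7, 181.6])]
0 tab mid [356. 184.] bar mid [324. 193.]
0.08 tab mid [356. 183.] bar mid [324. 192.]
1.0 tab mid [359. 177.] bar mid [326. 181.]
1.5 tab mid [360. 179.] bar mid [328. 176.]
```

The red bar in the side view at (328,170) and the tab at (360,182) match 1.5 rad. Now straddle the lever grip.

```bash
python3 -m handwheel '-0.03 0.15 0 0 0 0 1;-0.03 0.29 0 0 0 0 1;-0.03 0.29 0 0 0 0 1;-0.03 0.29 0.05 0 0 0 1;-0.03 0.29 0.1 0 0 0 1;-0.03 0.29 0.1 0 0 0 1;-0.03 0.29 0.1 0 0 0 1;-0.03 0.29 0.1 0 0 0 1'; python3 -m handwheel '0 0 0 0 0 0 1;0 0 0 0 0 0 1'
python3 - <<'E'
from h import *
o=bot.get_obs(); print(inm(o["tool_pos"]),o["grip_width"],o["time"]); go(mx(45,22,162),[np.pi,0,YAW])
w=cap("wrist");save(w,"w13.png")
print([(np.round(q["centre"],1),round(q["score"],2)) for q in viewer.recognise("lever_grip",w)][:2], [proj(w,mx(45,y,190)).round() for y in (35,0,-35)])
E
```

```text
time: 15.72
tool_pos: [606.1, -64.9, 226.9]
tcp_rot: [-3.142, 0.0, 1.36]
contact_force: [0.1, -0.6, -0.3]
grip_width: 89.3
finger_force: 0.0
time: 15.88
tool_pos: [606.5, -64.9, 227.0]
tcp_rot: [3.141, 0.0, 1.36]
contact_force: [-0.1, -0.1, 0.8]
grip_width: 91.9
finger_force: 0.0
[ 43.3939452   19.11984293 227.00033996] 91.92891618607662 15.8833
rows [0.029 0.016 0.65 ] [0.0002 0.     0.0013]
[(array([323.1, 223.6]), 0.64)] [array([326., 197.]), array([325., 246.]), array([325., 290.])]
```

The bar is centred between the fingers (column 323 against 325 predicted). I'll descend and grip.

```bash
python3 -m handwheel '0.03 0.016 0.2 0 0 0 1;0.03 0.016 0.4 0 0 0 1;0.03 0.016 0.6 0 0 0 1;0.03 0.016 0.65 0 0 0 1;0.03 0.016 0.65 0 0 0 1'; python3 -m handwheel '0 0 0 0 0 0 -1;0 0 0 0 0 0 -1;0 0 0 0 0 0 -1;0 0 0 0 0 0 -1;0 0 0 0 0 0 -1;0 0 0 0 0 0 -1;0 0 0 0 0 0 -1;0 0 0 0 0 0 -1'; python3 -m handwheel '0 0 0 0 0 0 -1;0 0 0 0 0 0 -1;0 0 0 0 0 0 -1;0 0 0 0 0 0 -1'
python3 - <<'E'
from h import *
o=bot.get_obs(); print(inm(o["tool_pos"]),o["contact_force"],o["moment"],o["tcp_rot"])
E
```

```text
time: 16.4
tool_pos: [607.9, -62.1, 160.2]
tcp_rot: [-3.138, 0.0, 1.36]
contact_force: [-0.2, -0.5, 0.1]
grip_width: 91.9
finger_force: 0.0
time: 17.07
tool_pos: [608.7, -62.3, 161.8]
tcp_rot: [3.141, 0.0, 1.36]
contact_force: [0.7, -0.5, 0.9]
grip_width: 43.1
finger_force: 0.0
time: 17.4
tool_pos: [608.3, -62.2, 161.6]
tcp_rot: [-3.141, 0.0, 1.36]
contact_force: [-2.6, 1.5, 1.4]
grip_width: 23.5
finger_force: 30.0
[ 44.60812214  22.07618747 161.59920553] [-2.63441658  1.54392229  1.38339927] [-0.02949157  0.13824584 -0.03332281] [-3.14057235e+00  7.39097559e-05  1.35974420e+00]
```

```bash
python3 -m handwheel '0 -0.06 -0.02 0 0 0 -1;0 -0.12 -0.04 0 0 0 -1;0 -0.22 -0.065 0 0 0 -1;0 -0.33 -0.085 0 0 0 -1;0 -0.45 -0.09 0 0 0 -1;0 -0.45 -0.09 0 0 0 -1'; python3 -m handwheel '0 -0.11 0.005 0 0 0 -1;0 -0.22 0.023 0 0 0 -1;0 -0.33 0.05 0 0 0 -1;0 -0.4 0.07 0 0 0 -1;0 -0.44 0.085 0 0 0 -1;0 -0.44 0.085 0 0 0 -1;0 -0.44 0.085 0 0 0 -1'
python3 - <<'E'
from h import *
o=bot.get_obs(); print(inm(o["tool_pos"]),RM.inv().apply(o["contact_force"]),o["moment"],o["tcp_rot"])
E
```

```text
time: 17.9
tool_pos: [566.4, -53.0, 173.7]
tcp_rot: [3.132, -0.0, 1.36]
contact_force: [6.2, 0.5, 5.6]
grip_width: 23.1
finger_force: 30.0
time: 18.48
tool_pos: [523.9, -43.5, 164.2]
tcp_rot: [3.134, -0.001, 1.36]
contact_force: [5.4, 2.5, 5.2]
grip_width: 23.4
finger_force: 30.0
[-41.84682622  22.36844099 164.17981323] [4.76092427 3.64057594 5.18054922] [ 0.29148422 -1.1124823  -0.01770744] [ 3.13397895e+00 -1.02399777e-03  1.35976113e+00]
```

```bash
python3 -m handwheel '0 -0.03 0.012 0 0 0 -1;0 -0.06 0.025 0 0 0 -1;0 -0.06 0.025 0 0 0 -1;0 -0.06 0.025 0 0 0 -1'; python3 -m handwheel '0 -0.02 0.008 0 0 0 -1;0 -0.04 0.017 0 0 0 -1;0 -0.04 0.017 0 0 0 -1;0 -0.04 0.017 0 0 0 -1'
python3 - <<'E'
from h import *
o=bot.get_obs(); print(inm(o["tool_pos"]),RM.inv().apply(o["contact_force"]),o["moment"],o["tcp_rot"])
E
```

```text
time: 18.82
tool_pos: [520.4, -42.7, 162.5]
tcp_rot: [3.128, -0.001, 1.36]
contact_force: [9.8, 2.2, 5.7]
grip_width: 23.0
finger_force: 30.0
time: 19.15
tool_pos: [519.7, -42.6, 162.2]
tcp_rot: [3.12, -0.001, 1.359]
contact_force: [19.1, -0.5, 5.8]
grip_width: 23.1
finger_force: 30.0
[-46.14526557  22.31993075 162.22391399] [18.72246112  3.57783516  5.83245184] [-0.0403414  -3.46561995  0.02659233] [ 3.12026321e+00 -1.27970430e-03  1.35939709e+00]
```

The force rose to 19 N while the grip moved only 0.7 mm, so the lever is at its stop (x -46). A final look:

Run:
```python
from h import *
s=cap("scene");d=cap("side");save(s,"s14.png");save(d,"d14.png")
a=cv2.imread("pics/s14.png")[130:250,270:390];b=cv2.imread("pics/d14.png")[130:250,260:380]
cv2.imwrite("pics/sd14.png",np.hstack([cv2.resize(k,(400,400),interpolation=cv2.INTER_CUBIC) for k in (a,b)]))
o=bot.get_obs(); print(inm(o["tool_pos"]),o["contact_force"],o["grip_width"],o["time"])
```

```text
[-46.16056555  22.34632751 162.21849071] [18.75239065 -0.18167622  6.15743658] 23.133583017231864 19.25
```

View pics/sd14.png

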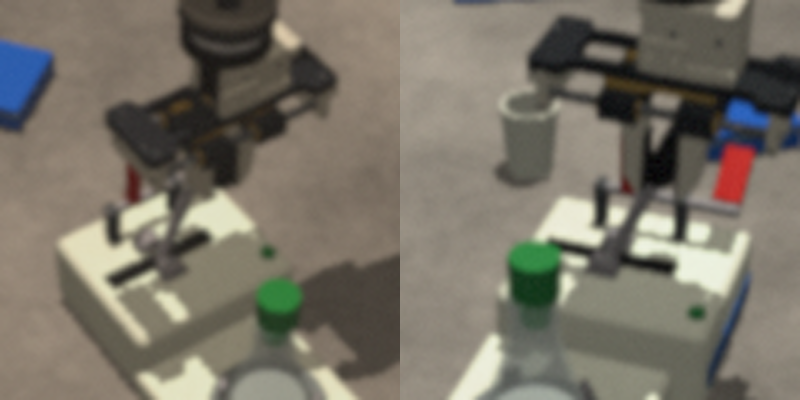

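The stopper is home and upright in the neck, the catch is upright and flipped, and the lever is pulled to the front and held. I'll hand in.

```bash
python3 -c "
from plant import bot
print(bot.close_job())"
```

```text
the job is handed in; nothing more can be done
None
```

The job is handed in at about 19 s: the stopper is home and upright in the flask, the catch is flipped fully over, and the gripper is holding the lever at its front stop; no verdict came back.

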